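Snap the watch back home with the pressing tool

ROBOT

A 7-joint arm with a two-finger parallel gripper is mounted at the origin on a cart in front of the work surface, level with it; the furniture and walls round the work are solid. World frame = base frame: x ahead of the robot, y to its left, z up, the work surface at z = 0. Lengths are in m, angles in rad, forces in N, time in s.
With the tool pointing down it reaches from about 0.425 to 0.875 m from the base axis. Payload 4.7 kg.
Tool frame: the origin (TCP) lies at the very end of the fingers, on their centre line; the grasp point (between the pads) lies 19 mm behind it; z points along the fingers, y is the direction in which the jaws open and shut (so a half turn about z gives the same grasp; the last joint's range is limited). The gripper opens to 85 mm and grips with 20 to 120 N. Pads are 22 mm wide; open, the fingers measure 114 mm over their backs; the gripper's body (76 mm by 85 mm) begins 54 mm behind the grasp point. The pads swing forward as they close: fully open they stand 13 mm farther back than shut.
Start: joints at [-1.246, 0.321, -0.07, 1.45, 0.023, 1.371, -0.057], TCP at [0.199, 0.619, 0.231] pointing down, gripper open.
Joint ranges: [-2.86, 2.86], [-0.3, 2.09], [-1.38, 1.24], [0.06, 2.45], [-1.56, 4.7], [0.09, 2.05], [-2.69, 2.69]. Speed limits (rad/s): [2.57, 2.57, 3.14, 3.14, 3.14, 3.14, 3.14].

INTERFACE

Orientations are given as [roll, pitch, yaw] about the fixed x, y, z axes, in that order (R = Rz(yaw) Ry(pitch) Rx(roll)).
In Python, from bench import r gives the robot as it stands.
- The arm moves only by the tool play_rows, never from a script. Its argument "motion" is a list of rows, each a list of 7 numbers: the turn, a rotation vector about the tool's x, y, z in rad, then the shift along the tool's x, y, z in m, then the opening, from 0 (shut) to 1 (fully open). A call has exactly 10 rows; each row is the pose to reach, as a shift and turn from the pose commanded when the call began, along the tool's axes at that moment; what a row does not reach only later rows make up. A row lasts 1/10 s, in which the tool goes at most 50 mm and 8.59 degrees, less where a joint would pass 70% of its speed; a pose out of reach is approached as far as the arm can. A call with a gripper value outside its range is refused whole. The fingers move at their own pace and stop on an object; "squeeze" is the grip in N (left out, the last holds). Time passes only in rows, so rows that repeat a pose let the fingers close, or fill a call up. It gives the time, the measured TCP pose, the force and the opening at its end, in the units of the state.
- r.state(): the state, without advancing time (a new reading comes with each control period).
- r.read_camera(name): name is "scene" or "top" or "wrist"; returns the picture (384x512x3 uint8, red, green, blue); there is no depth.
- r.camera_model(name): a dict with "fx", "fy", "cx", "cy" (pixels), "k1" (the pictures are not rectified: a ray, as slopes to the right and down, at radius r is drawn at 1 + k1 r^2 times it, then the intrinsics apply), "T" (4x4, takes a point from camera to world coordinates). Camera axes: x right, y down, z forward; pixel columns grow to the right and rows downward; lengths in m; the calibration is good to about 2 mm. A picture is of the moment at which its call begins: read the wrist's pose just before it. camera_model takes no time and is no camera call; for the wrist camera it gives the pose at the moment of the call.
- r.close_job(): hands the job in, once; it reports no verdict.
Trained networks look in the newest picture that a camera, given by its name, has taken for a name from the list of things; names that differ only in an ending like _2 or _b are one class to them, and where a whole thing is asked for, a point or a joint stands for the part that bears it (a point fixed in the world has none). Each returns a list of dicts, best first, with "p" (0 to 1); they miss things now and then, are a little off and sometimes report something else, mostly with a low value. They report only what shows in the picture. A call takes as long as a camera call. They do not tell look-alikes from the thing itself.
- r.recognise(camera, thing): "bbox" ([left, top, width, height] in pixels, round what is visible of it).
- r.place_of(camera, thing): "pixel" ([column, row] in pixels: a listed point, or the origin of a listed thing).
The state is a dict: "time": time; "joint_pos": joint angles; "dq": joint speeds; "joint_efforts": joint torques, N m; "eef_pos": TCP position; "ee_rot": TCP orientation; "wrist_force": force on the tool from outside, world axes, zero at the start; "moment": the same for the moment, N m; "opening": finger opening in m.
Only numpy, scipy, OpenCV 4.12 (cv2) and the standard library are available. Lean on these libraries where they do the work, as an engineer would, in place of code of your own. Each camera call takes 0.05 s, during which the arm holds its last target.

TASK

The steel back of the big watch lies loose on its sprung catches. Take the pressing tool from its wooden rest, press the back straight down with the tool's white face, squarely in the middle, until it clicks fully home under all the catches, then stand the tool upright in its rest again and let go. Press only with the tool, never with the gripper itself, and leave the other things on the bench where they are.

Things in the scene. Friction and masses are not known exactly. Their poses are not given: they have to be found in the camera images.
- tool_grip (a point): Centre of the round wooden grip (24 mm across) of the pressing tool, on its axis, 63 mm above its flat white pressing face. The tool starts upright; z points up along it. The grip reaches from 42 to 92 mm above the face (its top end). Below it a steel collar 34 mm across, 36 to 42 mm above the face, stops fingers set just above it from sliding down the tool when pressing. 150 g (varies).
- tool_face (a point): Centre of the tool's white pressing face (its underside), 63 mm below tool_grip; z points up along the tool. The white foot is 28 mm across and 16 mm high; above it a steel shank 16 mm across runs up to the collar.
- back_top (a point): Centre of the flat upper side of the loose watch back, a round steel plate 44 mm across, 7 mm thick; z up. It starts level on four catches, this point about 17 mm above watch_seat, 3 mm above the case rim. Fully home it is 7 mm above watch_seat: 10 mm of travel. Resistance rises to 9 to 16 N some 2 to 4 mm down; soon after, the catches snap in over its edge and it drops to a hard stop.
- watch_seat (a point): Centre of the seat in the open steel watch case where the back's underside rests when home, 16 mm above the board; z up. Case: 55 mm across, rim 14 mm above this point, fixed with four rubber blocks on a round grey plate 90 mm across, 10 mm high, that does not move. Inside, four sprung brass catches 9 mm above this point leave an opening 38 mm across for the tool's foot.
- dish_floor (a point): Centre of the floor of the tool's rest, a fixed round dark wooden dish 68 mm across, floor about 56 mm across and 5 mm above the board, rim 12 mm above the board. z up. The rest and the watch stand on a fixed light wooden board, 210 x 210 mm, whose top is 36 mm above the bench (z = 0.036). A tall white cabinet stands just beyond the board's far left corner.
- polish_red: Bystander: round red and white pot, 40 mm across, 34 mm high, loose; origin at the centre of its underside.
- wax_block: Bystander: blue block, 30 x 46 x 19 mm, loose; origin at the centre of its underside.
- flux_pot: Bystander: cream open pot, 34 mm across, 42 mm high, loose; origin at the centre of its underside.
Mind the look-alikes: they are no part of the job. What is shaped like the part that bears tool_grip but orange is not meant.

How it is judged:
By the outcome, as a careful person would: the job done as asked, in the order asked, and still so for the second after the job is handed in, with the robot touching nothing.
It also fails if it takes over 42 s, if anything falls off the work surface, if the arm or the gripper's body presses on something with over 40 N, if the wrist force passes 120 N, or if a joint passes its speed limit or range.

## Working session

There is one attempt and no reset: what is moved stays moved. The work goes in short steps, Python scripts to look and compute and a tool call to move; the robot and the scene stay as the last step left them, time stands still between calls to the robot, and variables do not carry over. Pictures are saved under pics/ and viewed, and the job is handed in when it is done.

Besides the shell and the picture viewer there is one more tool, called after "Emit:" as name(argument=value, ...) on one line, values as JSON. play_rows: Moves the arm, as the interface text tells. Its arguments: {"type":"object","properties":{"motion":{"type":"array"},"squeeze":{"type":"number"}},"required":["motion"]}

```bash
ls; mkdir -p pics; python3 - <<'E'
from bench import r
import cv2
s=r.state();print(s)
for c in("scene","top","wrist"):
    im=r.read_camera(c);cv2.imwrite(f"pics/{c}0.png",im[...,::-1]);print(c,r.camera_model(c))
    for t in("tool_grip","tool_face","back_top","watch_seat","dish_floor"):
        print(t,[(round(d['p'],2),[round(v) for v in d['pixel']]) for d in r.place_of(c,t)[:4]])
E
```

```text
pics
{'time': 0.0, 'joint_pos': array([-1.24589608,  0.32180993, -0.07010203,  1.45167438,  0.02261385,
        1.37076686, -0.05688177]), 'dq': array([-0.00131859, -0.00071313, -0.00218836,  0.0013053 ,  0.0006448 ,
       -0.00056834,  0.00014182]), 'joint_efforts': array([ 6.48922264e-05, -4.93578637e+01, -3.82027281e-01, -3.14331865e+01,
        1.30755577e-02,  1.13902974e-02,  3.44396358e-05]), 'eef_pos': array([0.19866306, 0.61834339, 0.23023242]), 'ee_rot': array([-3.13972448e+00,  1.04983718e-04,  2.83086048e+00]), 'wrist_force': array([-0.34854305, -0.62518346, -0.32192901]), 'moment': array([ 0.06068267, -0.02989496, -0.0251986 ]), 'opening': 0.08545238140903684}
scene {'fx': 375.46770608521626, 'fy': 375.46770608521626, 'cx': 249.52194664656338, 'cy': 196.69558241310102, 'k1': -0.11819528237141919, 'T': array([[-0.89436568, -0.3328389 ,  0.2988784 ,  0.23934725],
       [-0.44725067,  0.65222667, -0.61201896,  0.32592402],
       [ 0.00876726, -0.68104232, -0.73219157,  0.75093326],
       [ 0.        ,  0.        ,  0.        ,  1.        ]])}
tool_grip [(0.82, [271, 209
[... 622 characters left out ...]
34]), (0.62, [338, 112])]
tool_face [(0.55, [330, 120])]
back_top [(0.74, [269, 219])]
watch_seat [(0.98, [272, 219])]
dish_floor [(0.81, [233, 230])]
wrist {'fx': 322.34543573665735, 'fy': 322.34543573665735, 'cx': 252.053798000346, 'cy': 191.3197913957266, 'k1': -0.032227473357716044, 'T': array([[ 3.07485572e-01,  9.17528134e-01,  2.52179988e-01,
         1.34861020e-01],
       [ 9.51552719e-01, -2.96550775e-01, -8.12715280e-02,
         6.40661606e-01],
       [ 2.15257223e-04,  2.64952375e-01, -9.64261475e-01,
         3.74364003e-01],
       [ 0.00000000e+00,  0.00000000e+00,  0.00000000e+00,
         1.00000000e+00]])}
tool_grip []
tool_face []
back_top []
watch_seat []
dish_floor []
```

View pics/scene0.png

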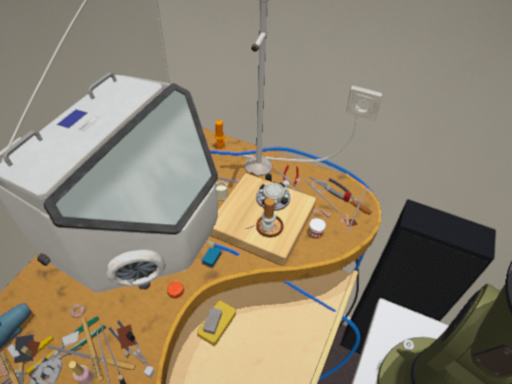

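View pics/top0.png

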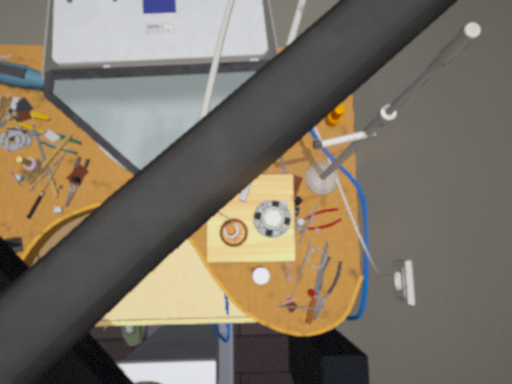

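View pics/wrist0.png

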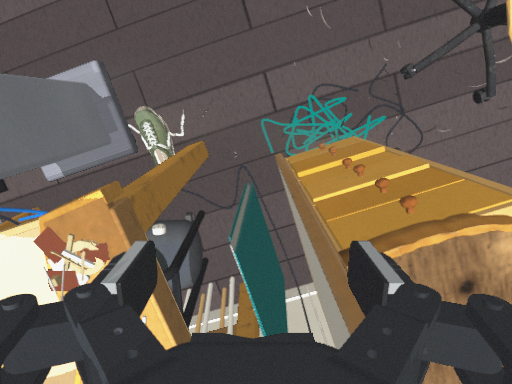

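The scene view shows two tool shapes. One is the wooden-grip tool in the dark dish on the board, at scene (269,210) and top (234,232). The other is the orange look-alike beyond the board, at scene (219,130) and top (336,112). By the description, the wooden one is the tool I want. The watch is at scene (273,193) and top (271,218).

```bash
cat > h.py <<'E'
import numpy as np,cv2
from bench import r
def ray(m,px):
    K=np.array([[m['fx'],0,m['cx']],[0,m['fy'],m['cy']],[0,0,1]])
    # drawn = s*(1+k1 r^2) -> OpenCV model
    u=cv2.undistortPoints(np.array([[px]],float),K,np.array([m['k1'],0,0,0,0.]))[0,0]
    d=m['T'][:3,:3]@np.r_[u,1];return m['T'][:3,3],d/np.linalg.norm(d)
def tri(obs):
    A=0;b=0
    for m,px in obs:
        o,d=ray(m,px);P=np.eye(3)-np.outer(d,d);A=A+P;b=b+P@o
    x=np.linalg.solve(A,b)
    return x,[np.linalg.norm(np.cross(x-ray(m,p)[0],ray(m,p)[1])) for m,p in obs]
def onz(m,px,z):
    o,d=ray(m,px);return o+d*(z-o[2])/d[2]
def proj(m,X):
    T=np.linalg.inv(m['T']);p=T[:3,:3]@np.array(X)+T[:3,3];s=p[:2]/p[2];s=s*(1+m['k1']*(s@s))
    return [m['fx']*s[0]+m['cx'],m['fy']*s[1]+m['cy']]
E
python3 - <<'E'
from h import *
ms=r.camera_model("scene");mt=r.camera_model("top")
for n,a,b in(("grip",(271,209),(234,234)),("seat",(273,193),(272,219)),("back",(275,187),(269,219)),("dish",(266,226),(233,230)),("orange",(220,126),(338,112))):
    x,e=tri([(ms,a),(mt,b)]);print(n,x.round(4),np.round(e,4))
for p in [(163,0)]:pass
print("lamp base",onz(mt,(321,180),0.01), "board corners",[onz(mt,p,.036).round(3) for p in((208,175),(295,175),(294,261),(207,262))])
for n in("scene","top"):
    im=cv2.imread(f"pics/{n}0.png")
    x,y=(270,205) if n=="scene" else (255,220)
    cv2.imwrite(f"pics/{n}0c.png",cv2.resize(im[y-65:y+65,x-80:x+80],None,fx=5,fy=5,interpolation=cv2.INTER_CUBIC)[:600])
E
```

```text
grip [ 0.4406 -0.2065  0.1005] [0.0032 0.0032]
seat [ 0.4744 -0.295   0.055 ] [0.0013 0.0013]
back [ 0.4697 -0.2867  0.0871] [0.001 0.001]
dish [ 0.451  -0.2032  0.036 ] [0.0011 0.0011]
orange [ 0.7239 -0.457   0.0754] [0.0007 0.0007]
lamp base [ 0.57219145 -0.42239977  0.01      ] board corners [array([ 0.583, -0.144,  0.036]), array([ 0.581, -0.355,  0.036]), array([ 0.375, -0.346,  0.036]), array([ 0.376, -0.142,  0.036])]
```

```bash
python3 - <<'E'
import cv2
for n in("scene","top"):
    im=cv2.imread(f"pics/{n}0c.png");print(im.shape)
    cv2.imwrite(f"pics/{n}0d.png",im[:600])
E
```

```text
(600, 800, 3)
(600, 800, 3)
```

View pics/scene0c.png

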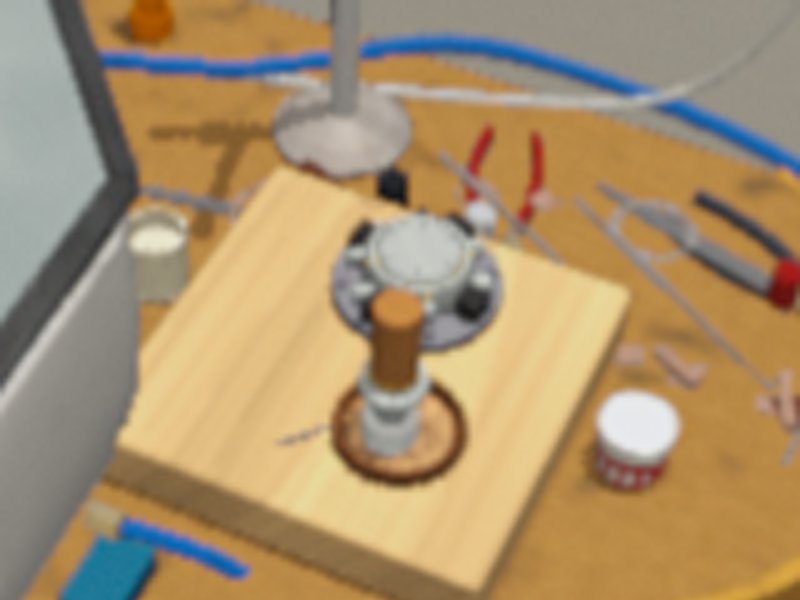

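View pics/top0c.png

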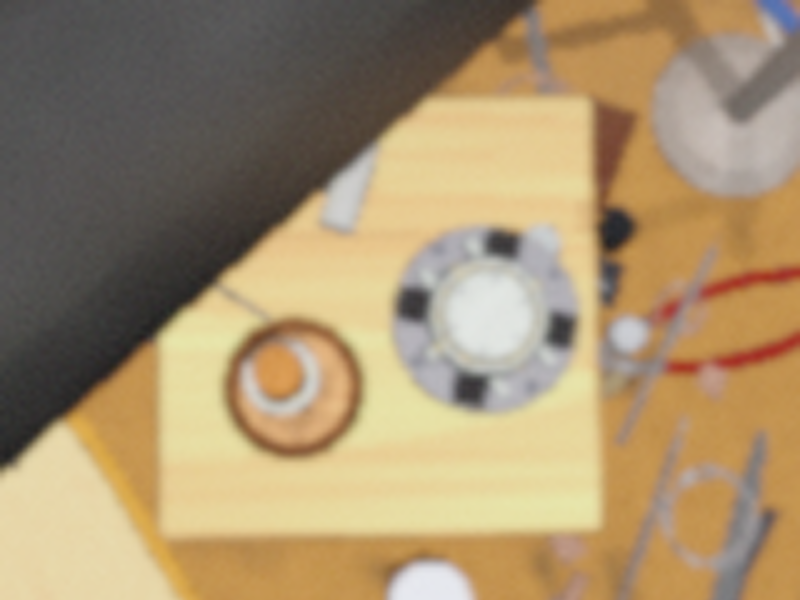

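The crops confirm it: a wooden-brown grip with a steel collar and white foot stands in the dark dish (top of grip at scene (270,201), top (231,229)). The orange one stands off the board by the lamp. Next is the clearance around the cabinet, before I swing the arm.

```bash
python3 - <<'E'
from h import *
ms=r.camera_model("scene");mt=r.camera_model("top")
print("griptop",tri([(ms,(269.6,201)),(mt,(231,229))]), onz(mt,(231,229),.133),onz(ms,(269.6,201),.133))
print("backtop",tri([(ms,(190+420/5,140+247/5)),(mt,(175+489/5,155+315/5))]))
print("dishc",onz(mt,(175+293/5,155+387/5),.045),onz(ms,(190+400/5,140+428/5),.046))
for z in(0.0,.1,.2,.3,.4): print(z,"glass low corner/ right corner/ top right, bottom left, scene",[onz(ms,p,z)[:2].round(3) for p in((190,232),(217,180),(180,88),(52,228))],"top botleft",[onz(mt,p,z)[:2].round(3) for p in((137,170),(45,90),(270,62))])
print(proj(ms,(.45,0,.3)),proj(ms,(.45,-.2,.3)),proj(mt,(.45,0,.3)))
im=cv2.imread("pics/scene0.png");cv2.imwrite("pics/cab.png",cv2.resize(im[60:300,0:320],None,fx=2.5,fy=2.5))
E
```

```text
griptop (array([ 0.44697574, -0.20189254,  0.12983501]), [np.float64(1.6428714776413091e-06), np.float64(1.6428714775809606e-06)]) [ 0.44679629 -0.20199536  0.133     ] [ 0.44591611 -0.1992033   0.133     ]
backtop (array([ 0.47446827, -0.29645033,  0.06715749]), [np.float64(9.042859277875803e-06), np.float64(9.042859277964711e-06)])
dishc [ 0.44378731 -0.20515409  0.045     ] [ 0.44106434 -0.20100274  0.046     ]
0.0 glass low corner/ right corner/ top right, bottom left, scene [array([ 0.625, -0.125]), array([ 0.657, -0.318]), array([ 1.034, -0.686]), array([0.955, 0.032])] top botleft [array([0.604, 0.034]), array([0.81 , 0.264]), array([ 0.887, -0.302])]
0.1 glass low corner/ right corner/ top right, bottom left, scene [array([ 0.574, -0.065]), array([ 0.602, -0.232]), array([ 0.928, -0.552]), array([0.859, 0.071])] top botleft [array([0.584, 0.008]), array([0.77 , 0.216]), array([ 0.839, -0.295])]
0.2 glass low corner/ right corner/ top right, bottom left, scene [array([ 0.522, -0.005]), array([ 0.546, -0.146]), array([ 0.822, -0.417]), array([0.764, 0.11 ])] top botleft [array([ 0.564, -0.018]), array([0.73 , 0.168]), array([ 0.791, -0.289])]
0.3 glass low corner/ right corner/ top right, bottom left, scene [array([0.471, 0.055]), array([ 0.49 , -0.061]), array([ 0.716, -0.282]), array([0.669, 0.149])] top botleft [array([ 0.543, -0.044]), array([0.689, 0.12 ]), array([ 0.743, -0.282])]
0.4 glass low corner/ right corner/ top right, bottom left, scene [array([0.42 , 0.115]), array([0.435, 0.025]), array([ 0.611, -0.147]), array([0.574, 0.189])] top botleft [array([ 0.523, -0.069]), array([0.649, 0.072]), array([ 0.696, -0.275])]
[np.float64(220.0339379196589), np.float64(212.15027357312056)] [np.float64(271.96385184897343), np.float64(141.18457510995057)] [np.float64(109.866188486759), np.float64(223.54040119528185)]
```

View pics/cab.png

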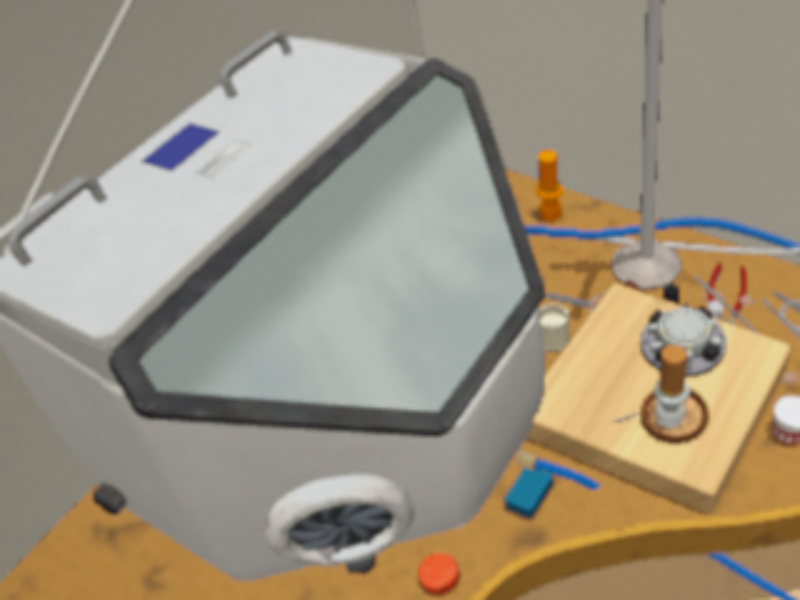

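```bash
python3 - <<'E'
from h import *
ms=r.camera_model("scene");mt=r.camera_model("top")
for a in((50,206),(58,224),(178,231),(217,180)):
  for b in((45,70),(48,95),(137,170)):
    x,e=tri([(ms,a),(mt,b)]);print(a,b,x.round(3),np.round(e,4))
for p in((97,289),(184,268),(205,230)): print("cabinet foot",onz(ms,p,0).round(3))
E
```

```text
(50, 206) (45, 70) [0.72  0.118 0.297] [0.0076 0.0076]
(50, 206) (48, 95) [0.687 0.118 0.308] [0.0105 0.0105]
(50, 206) (137, 170) [0.621 0.048 0.284] [0.1089 0.1089]
(58, 224) (45, 70) [0.725 0.127 0.263] [0.0188 0.0188]
(58, 224) (48, 95) [0.691 0.128 0.273] [0.0006 0.0006]
(58, 224) (137, 170) [0.628 0.054 0.238] [0.1035 0.1035]
(178, 231) (45, 70) [0.588 0.068 0.344] [0.1087 0.1087]
(178, 231) (48, 95) [0.573 0.07  0.33 ] [0.0898 0.0898]
(178, 231) (137, 170) [ 0.565 -0.013  0.171] [0.0051 0.0051]
(217, 180) (45, 70) [0.541 0.023 0.438] [0.1119 0.1119]
(217, 180) (48, 95) [0.529 0.025 0.426] [0.0958 0.0958]
(217, 180) (137, 170) [ 0.516 -0.054  0.305] [0.0268 0.0268]
cabinet foot [0.726 0.111 0.   ]
cabinet foot [ 0.58  -0.029  0.   ]
cabinet foot [ 0.595 -0.148  0.   ]
```

```bash
cat > plan.py <<'E'
from h import *
def rows(poses,start=None):
    """poses: list of (x,y,z,yaw,open), tool down; print rows in tool axes at start"""
    s=r.state(); p0,rpy=s['eef_pos'],s['ee_rot']
    if start is not None: p0,rpy=np.array(start[:3]),np.array([np.pi,0,start[3]])
    cy,sy=np.cos(rpy[2]),np.sin(rpy[2])
    R=np.array([[cy,sy,0],[sy,-cy,0],[0,0,-1.]])
    for x,y,z,yaw,o in poses:
        d=R.T@(np.array([x,y,z])-p0); th=-(((yaw-rpy[2])+np.pi)%(2*np.pi)-np.pi)
        print([0,0,round(th,3)]+[round(v,4) for v in d]+[o])
E
python3 - <<'E'
from plan import *
a0=np.arctan2(.6183,.1987);r0=np.hypot(.6183,.1987);off=2.8309-a0
P=[]
for k in range(1,6):
    rr=r0+(0.45-r0)*k/5;P.append((rr*np.cos(a0),rr*np.sin(a0),.23+.06*k/5,a0+off,1))
for k in range(1,6):
    a=a0-np.radians(6*k);P.append((.45*np.cos(a),.45*np.sin(a),.29,a+off,1))
rows(P)
a1=a0-np.radians(30);print(np.degrees(a1))
P=[]
for k in range(1,11):
    a=a1-np.radians(6*k);P.append((.45*np.cos(a),.45*np.sin(a),.29,a+off,1))
print();rows(P,(.45*np.cos(a1),.45*np.sin(a1),.29,a1+off))
ms=r.camera_model("scene");mt=r.camera_model("top")
print(tri([(ms,(255,48)),(mt,(316,147))]))
E
```

```text
[0, 0, np.float64(-0.0), np.float64(-0.0001), np.float64(-0.0405), np.float64(-0.0107), 1]
[0, 0, np.float64(-0.0), np.float64(-0.0001), np.float64(-0.0804), np.float64(-0.0227), 1]
[0, 0, np.float64(-0.0), np.float64(-0.0001), np.float64(-0.1202), np.float64(-0.0347), 1]
[0, 0, np.float64(-0.0), np.float64(-0.0), np.float64(-0.1601), np.float64(-0.0467), 1]
[0, 0, np.float64(-0.0), np.float64(-0.0), np.float64(-0.2), np.float64(-0.0587), 1]
[0, 0, np.float64(0.105), np.float64(-0.0471), np.float64(-0.2025), np.float64(-0.0587), 1]
[0, 0, np.float64(0.209), np.float64(-0.0936), np.float64(-0.2099), np.float64(-0.0587), 1]
[0, 0, np.float64(0.314), np.float64(-0.1391), np.float64(-0.2221), np.float64(-0.0587), 1]
[0, 0, np.float64(0.419), np.float64(-0.1831), np.float64(-0.239), np.float64(-0.0587), 1]
[0, 0, np.float64(0.524), np.float64(-0.225), np.float64(-0.2603), np.float64(-0.0587), 1]
42.18441072147982

[0, 0, np.float64(0.105), np.float64(-0.047), np.float64(-0.0025), np.float64(0.0), 1]
[0, 0, np.float64(0.209), np.float64(-0.0936), np.float64(-0.0099), np.float64(0.0), 1]
[0, 0, np.float64(0.314), np.float64(-0.1391), np.float64(-0.0221), np.float64(0.0), 1]
[0, 0, np.float64(0.419), np.float64(-0.183), np.float64(-0.0389), np.float64(0.0), 1]
[0, 0, np.float64(0.524), np.float64(-0.225), np.float64(-0.0603), np.float64(0.0), 1]
[0, 0, np.float64(0.628), np.float64(-0.2645), np.float64(-0.086), np.float64(0.0), 1]
[0, 0, np.float64(0.733), np.float64(-0.3011), np.float64(-0.1157), np.float64(0.0), 1]
[0, 0, np.float64(0.838), np.float64(-0.3344), np.float64(-0.149), np.float64(0.0), 1]
[0, 0, np.float64(0.942), np.float64(-0.364), np.float64(-0.1856), np.float64(0.0), 1]
[0, 0, np.float64(1.047), np.float64(-0.3897), np.float64(-0.2251), np.float64(0.0), 1]
(array([ 0.55636957, -0.34220637,  0.40474519]), [np.float64(0.001011922461477663), np.float64(0.0010119224614776642)])
```

Emit:
play_rows(motion=[[0,0,0,0,-0.04,-0.011,1],[0,0,0,0,-0.08,-0.023,1],[0,0,0,0,-0.12,-0.035,1],[0,0,0,0,-0.16,-0.047,1],[0,0,0,0,-0.2,-0.059,1],[0,0,0.105,-0.047,-0.2025,-0.059,1],[0,0,0.209,-0.0935,-0.21,-0.059,1],[0,0,0.314,-0.139,-0.222,-0.059,1],[0,0,0.419,-0.183,-0.239,-0.059,1],[0,0,0.524,-0.225,-0.26,-0.059,1]])

```text
time: 1.9
eef_pos: [0.335, 0.3013, 0.2906]
ee_rot: [3.14, -0.0, 2.303]
wrist_force: [1.0, 0.4, 0.1]
opening: 0.0853
```

Emit:
play_rows(motion=[[0,0,0.105,-0.047,-0.0025,0,1],[0,0,0.209,-0.0935,-0.01,0,1],[0,0,0.314,-0.139,-0.022,0,1],[0,0,0.419,-0.183,-0.039,0,1],[0,0,0.524,-0.225,-0.06,0,1],[0,0,0.628,-0.2645,-0.086,0,1],[0,0,0.733,-0.301,-0.116,0,1],[0,0,0.838,-0.334,-0.149,0,1],[0,0,0.942,-0.364,-0.1855,0,1],[0,0,1.047,-0.39,-0.225,0,1]])

```text
time: 2.9
eef_pos: [0.4283, -0.1396, 0.2905]
ee_rot: [3.141, -0.0, 1.255]
wrist_force: [0.5, 0.6, 0.3]
opening: 0.0857
```

```bash
python3 - <<'E'
from plan import *
s=r.state();print(s['eef_pos'],s['ee_rot'],s['wrist_force'])
m=r.camera_model("wrist");im=r.read_camera("wrist");cv2.imwrite("pics/w1.png",im[...,::-1]);np.save("w1.npy",m,allow_pickle=True)
for X in((.447,-.202,.133),(.474,-.296,.069)):print(proj(m,X))
p=s['eef_pos'];a=np.arctan2(p[1],p[0]);off=s['ee_rot'][2]-a;print(np.degrees(a))
b=np.arctan2(-.202,.447);P=[]
for k in range(1,11):
    f=min(1,k/5);aa=a+(b-a)*f;R=np.hypot(*p[:2])*(1-f)+.4905*f;P.append((R*np.cos(aa),R*np.sin(aa),.29-.04*f,aa+off,1))
rows(P)
E
```

```text
[ 0.42828449 -0.13964523  0.29054286] [ 3.14058130e+00 -3.59541427e-04  1.25528347e+00] [0.45249855 0.58484086 0.33321885]
[np.float64(289.78612336794157), np.float64(229.10544124287983)]
[np.float64(325.46827092742967), np.float64(269.7042984568038)]
-18.0589295703426
[0, 0, np.float64(0.006), np.float64(-0.0004), np.float64(0.0078), np.float64(0.0089), 1]
[0, 0, np.float64(0.028), np.float64(-0.0107), np.float64(0.0156), np.float64(0.0169), 1]
[0, 0, np.float64(0.05), np.float64(-0.0212), np.float64(0.0232), np.float64(0.0249), 1]
[0, 0, np.float64(0.072), np.float64(-0.0322), np.float64(0.0306), np.float64(0.0329), 1]
[0, 0, np.float64(0.094), np.float64(-0.0434), np.float64(0.0377), np.float64(0.0409), 1]
[0, 0, np.float64(0.094), np.float64(-0.0434), np.float64(0.0377), np.float64(0.0409), 1]
[0, 0, np.float64(0.094), np.float64(-0.0434), np.float64(0.0377), np.float64(0.0409), 1]
[0, 0, np.float64(0.094), np.float64(-0.0434), np.float64(0.0377), np.float64(0.0409), 1]
[0, 0, np.float64(0.094), np.float64(-0.0434), np.float64(0.0377), np.float64(0.0409), 1]
[0, 0, np.float64(0.094), np.float64(-0.0434), np.float64(0.0377), np.float64(0.0409), 1]
```

View pics/w1.png

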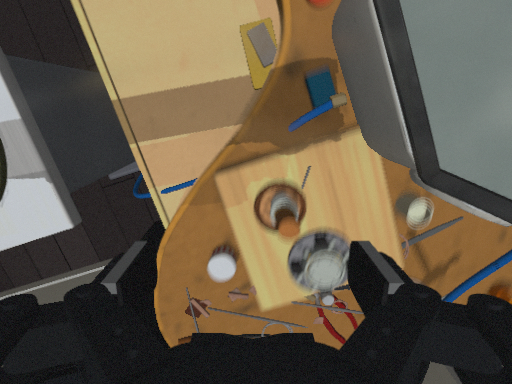

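Emit:
play_rows(motion=[[0,0,0.02,0,0.008,0.01,1],[0,0,0.04,-0.011,0.016,0.02,1],[0,0,0.06,-0.021,0.023,0.03,1],[0,0,0.08,-0.032,0.031,0.04,1],[0,0,0.094,-0.043,0.038,0.05,1],[0,0,0.094,-0.043,0.038,0.05,1],[0,0,0.094,-0.043,0.038,0.05,1],[0,0,0.094,-0.043,0.038,0.05,1],[0,0,0.094,-0.043,0.038,0.05,1],[0,0,0.094,-0.043,0.038,0.05,1]])

```text
time: 3.95
eef_pos: [0.4518, -0.1897, 0.2407]
ee_rot: [3.141, -0.001, 1.167]
wrist_force: [0.0, 0.0, 0.1]
opening: 0.0855
```

```bash
python3 - <<'E'
from plan import *
s=r.state();print(s['eef_pos'],s['ee_rot'],s['wrist_force'],s['joint_pos'])
m=r.camera_model("wrist");im=r.read_camera("wrist");cv2.imwrite("pics/w2.png",im[...,::-1])
np.save("w2.npy",m,allow_pickle=True)
for X in((.447,-.202,.133),(.474,-.296,.069),(.443,-.203,.041)):print(np.round(proj(m,X),1))
for t in("tool_grip","tool_face","back_top","watch_seat","dish_floor"):
        print(t,[(round(d['p'],2),[round(v,1) for v in d['pixel']]) for d in r.place_of("wrist",t)[:3]])
cv2.imwrite("pics/w2c.png",cv2.resize(im[180:330,220:420,::-1],None,fx=4,fy=4,interpolation=cv2.INTER_CUBIC))
E
```

```text
[ 0.45184849 -0.18970977  0.24069892] [ 3.14090139e+00 -7.10345842e-04  1.16676507e+00] [0.03497246 0.03865651 0.06758491] [-0.46256852 -0.06846497  0.78207634  1.84585534  0.04883651  1.3438589
 -0.09665673]
[253.4 206.2]
[310.7 255. ]
[249.9 182.5]
tool_grip [(0.9, [251.9, 192.1])]
tool_face [(0.57, [251.4, 176.9])]
back_top [(0.94, [308.2, 251.3])]
watch_seat [(0.75, [309.0, 245.2])]
dish_floor [(0.97, [252.9, 181.2])]
```

View pics/w2.png

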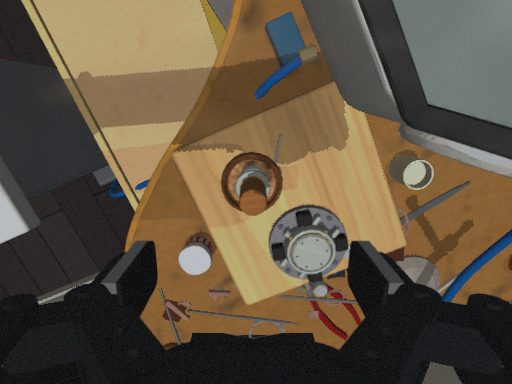

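View pics/w2c.png

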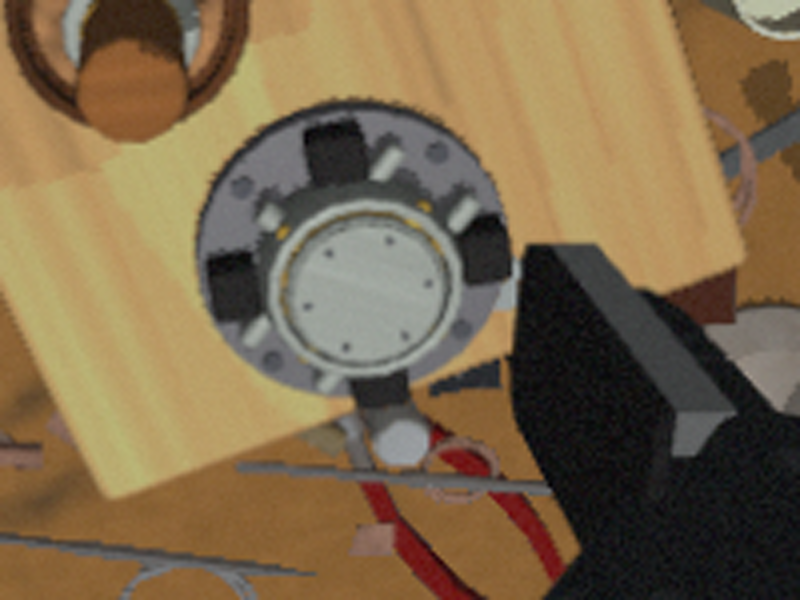

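```bash
python3 - <<'E'
from plan import *
ms=r.camera_model("scene");mt=r.camera_model("top");mw=np.load("w2.npy",allow_pickle=True).item()
for n,a,b,w in(("griptop",(269.6,201),(231,229),(253.2,202)),("back",(274,189.4),(272.8,218),(311.7,252.3))):
    o=[(ms,a),(mt,b),(mw,w)]
    print(n,*[x.round(4) for x in tri(o)],"pairs",*[tri([o[i],o[j]])[0].round(4) for i,j in((0,1),(0,2),(1,2))])
    print([onz(m,p,.133 if n=="griptop" else .069)[:2].round(4) for m,p in o])
print("dish",[onz(mw,(252,181.5),.044).round(4)])
im=r.read_camera("scene");cv2.imwrite("pics/s2.png",im[...,::-1])
im=r.read_camera("top");cv2.imwrite("pics/t2.png",im[...,::-1])
E
```

```text
Traceback (most recent call last):
AttributeError: 'list' object has no attribute 'round'. Did you mean: 'count'?
```

```bash
python3 - <<'E'
from plan import *
ms=r.camera_model("scene");mt=r.camera_model("top");mw=np.load("w2.npy",allow_pickle=True).item()
for n,a,b,w in(("griptop",(269.6,201),(231,229),(253.2,202)),("back",(274,189.4),(272.8,218),(311.7,252.3))):
    o=[(ms,a),(mt,b),(mw,w)]
    print(n,*[np.round(x,4) for x in tri(o)],"pairs",*[tri([o[i],o[j]])[0].round(4) for i,j in((0,1),(0,2),(1,2))])
    print([onz(m,p,.133 if n=="griptop" else .069)[:2].round(4) for m,p in o])
print("dish",[onz(mw,(252,181.5),.044).round(4)])
im=r.read_camera("scene");cv2.imwrite("pics/s2.png",im[...,::-1])
im=r.read_camera("top");cv2.imwrite("pics/t2.png",im[...,::-1])
E
```

```text
griptop [ 0.4473 -0.2012  0.1294] [0.0009 0.0007 0.0015] pairs [ 0.447  -0.2019  0.1298] [ 0.4472 -0.1999  0.1312] [ 0.4472 -0.2016  0.123 ]
[array([ 0.4459, -0.1992]), array([ 0.4468, -0.202 ]), array([ 0.4483, -0.1986])]
back [ 0.4751 -0.2963  0.0659] [0.001  0.0006 0.0014] pairs [ 0.4745 -0.2965  0.0672] [ 0.4752 -0.2956  0.0669] [ 0.4755 -0.2969  0.0623]
[array([ 0.4738, -0.2948]), array([ 0.4743, -0.2963]), array([ 0.4761, -0.2935])]
dish [array([ 0.4458, -0.2022,  0.044 ])]
```

View pics/s2.png

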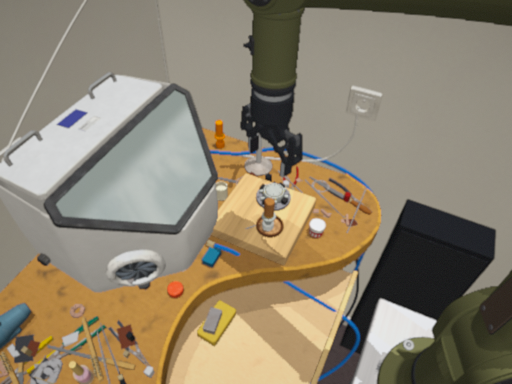

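View pics/t2.png

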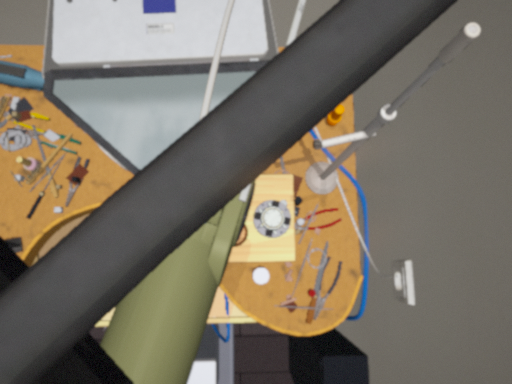

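```bash
python3 - <<'E'
from plan import *
rows([(.4472,-.2005,.2407,1.1668,1),(.4472,-.2005,.087,1.1668,1)])
E
```

```text
[0, 0, np.float64(-0.001), np.float64(-0.0113), np.float64(0.0), np.float64(-0.0004), 1]
[0, 0, np.float64(-0.001), np.float64(-0.0113), np.float64(0.0), np.float64(0.1533), 1]
```

Emit:
play_rows(motion=[[0,0,0,-0.006,0,0.02,1],[0,0,0,-0.011,0,0.05,1],[0,0,0,-0.011,0,0.08,1],[0,0,0,-0.011,0,0.105,1],[0,0,0,-0.011,0,0.125,1],[0,0,0,-0.011,0,0.14,1],[0,0,0,-0.011,0,0.149,1],[0,0,0,-0.011,0,0.153,1],[0,0,0,-0.011,0,0.153,1],[0,0,0,-0.011,0,0.153,1]])

```text
time: 5.35
eef_pos: [0.4479, -0.2004, 0.088]
ee_rot: [3.14, -0.0, 1.166]
wrist_force: [0.2, 0.5, 0.6]
opening: 0.0853
```

```bash
python3 - <<'E'
from plan import *
s=r.state();print(s['eef_pos'],s['ee_rot'],s['wrist_force'],s['joint_pos'])
for c in("wrist","scene"):
    im=r.read_camera(c);cv2.imwrite(f"pics/{c}3.png",im[...,::-1])
cv2.imwrite("pics/scene3c.png",cv2.resize(im[130:250,190:350,::-1],None,fx=5,fy=5))
E
```

```text
[ 0.44785941 -0.20044881  0.0879986 ] [ 3.14038841e+00 -3.62159327e-04  1.16582096e+00] [0.20183303 0.46935912 0.55366205] [-0.40912896  0.12969868  0.82918721  2.03174614 -0.11235075  1.02357914
  0.06940228]
```

View pics/wrist3.png

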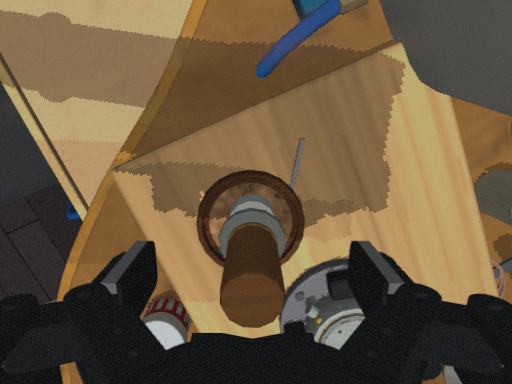

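View pics/scene3c.png

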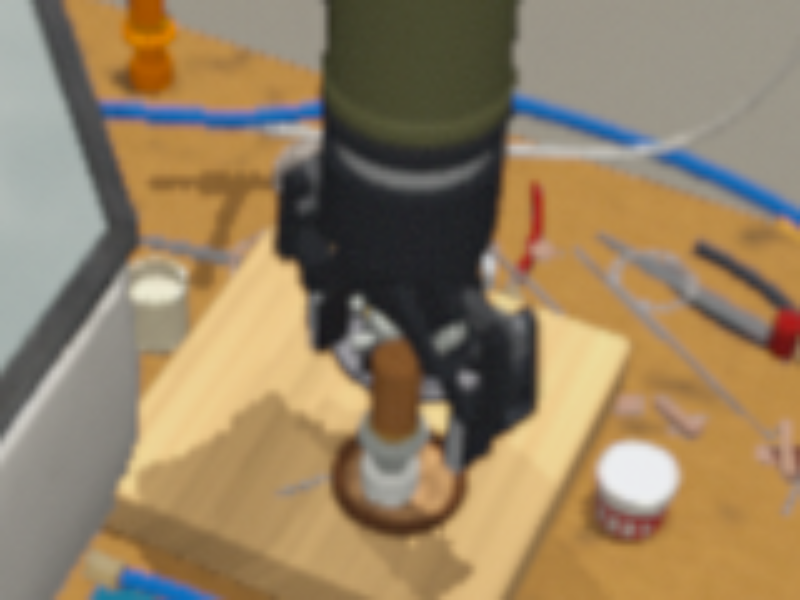

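Emit:
play_rows(motion=[[0,0,0,0,0,0,0],[0,0,0,0,0,0,0],[0,0,0,0,0,0,0],[0,0,0,0,0,0,0],[0,0,0,0,0,0,0],[0,0,0,0,0,0,0],[0,0,0,0,0,0,0],[0,0,0,0,0,0,0],[0,0,0,0,0,0,0],[0,0,0,0,0,0,0]], squeeze=60)

```text
time: 6.45
eef_pos: [0.4475, -0.2003, 0.0875]
ee_rot: [3.141, -0.0, 1.166]
wrist_force: [0.9, 1.1, 2.4]
opening: 0.0229
```

```bash
python3 - <<'E'
from plan import *
s=r.state();print(s['eef_pos'],s['ee_rot'],s['wrist_force'],s['moment'],s['opening'])
for c in("wrist","scene"):
    im=r.read_camera(c);cv2.imwrite(f"pics/{c}4.png",im[...,::-1])
cv2.imwrite("pics/scene4c.png",cv2.resize(im[130:250,190:350,::-1],None,fx=5,fy=5))
m=r.camera_model("wrist");print(proj(m,(s['eef_pos'][0],s['eef_pos'][1],.133)))
E
```

```text
[ 0.44747684 -0.20031356  0.08749493] [ 3.14118705e+00 -1.62330759e-04  1.16584382e+00] [0.91659564 1.10991634 2.39057223] [ 0.05824299  0.04046776 -0.01247404] 0.02294425339444211
[np.float64(254.54117050092145), np.float64(305.4885387067163)]
```

View pics/wrist4.png

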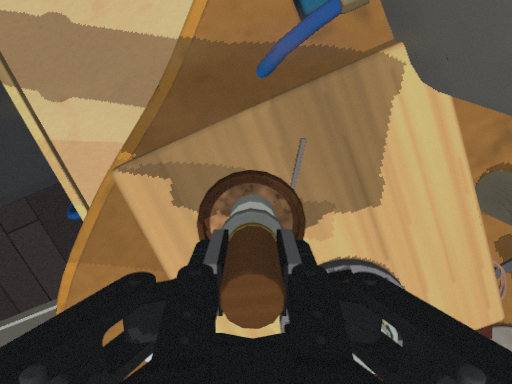

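View pics/scene4c.png

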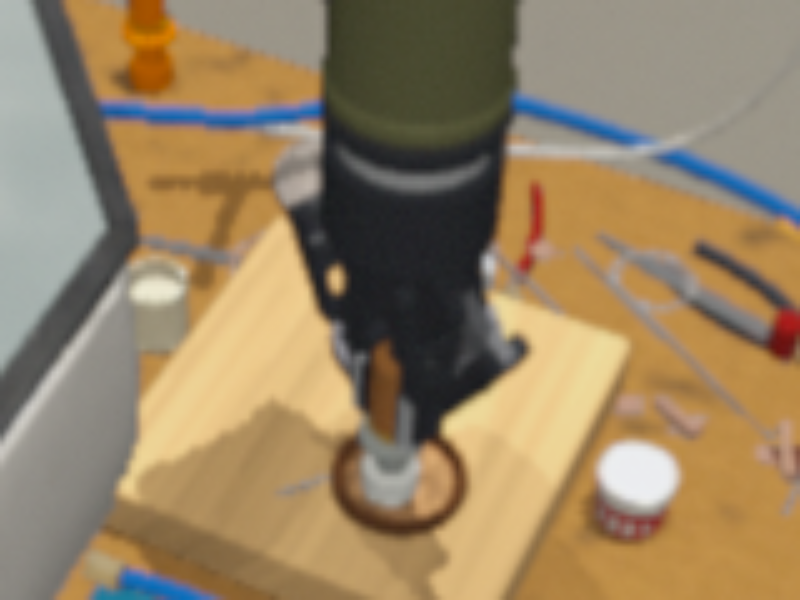

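```bash
python3 - <<'E'
from plan import *
rows([(.4475,-.2005,.155,1.1658,0),(.4752,-.2953,.155,1.1658,0)])
E
```

```text
[0, 0, np.float64(0.0), np.float64(-0.0002), np.float64(0.0001), np.float64(-0.0675), 0]
[0, 0, np.float64(0.0), np.float64(-0.0764), np.float64(0.0629), np.float64(-0.0675), 0]
```

Emit:
play_rows(motion=[[0,0,0,0,0,-0.015,0],[0,0,0,0,0,-0.04,0],[0,0,0,0,0,-0.06,0],[0,0,0,-0.008,0.006,-0.0675,0],[0,0,0,-0.026,0.021,-0.0675,0],[0,0,0,-0.046,0.038,-0.0675,0],[0,0,0,-0.062,0.051,-0.0675,0],[0,0,0,-0.072,0.059,-0.0675,0],[0,0,0,-0.0764,0.063,-0.0675,0],[0,0,0,-0.0764,0.063,-0.0675,0]])

```text
time: 7.55
eef_pos: [0.4744, -0.2963, 0.1539]
ee_rot: [-3.14, 0.001, 1.164]
wrist_force: [0.3, 0.1, -1.0]
opening: 0.0226
```

```bash
python3 - <<'E'
from plan import *
cr=[]
for c in("wrist","scene","top"):
    im=r.read_camera(c)[...,::-1];cv2.imwrite(f"pics/{c}5.png",im)
    if c!="wrist":
        x,y=(272,190) if c=="scene" else (272,218)
        cr.append(cv2.resize(im[y-40:y+40,x-40:x+40],None,fx=5,fy=5,interpolation=cv2.INTER_CUBIC))
cv2.imwrite("pics/st5.png",np.hstack(cr))
s=r.state();print(s['time'],s['eef_pos'],s['ee_rot'],s['wrist_force'],s['moment'],s['opening'])
E
```

```text
7.7 [ 0.47488345 -0.29444524  0.15432969] [-3.14060937e+00 -6.23308285e-04  1.16657525e+00] [ 0.46174259 -0.66479621 -1.5058688 ] [ 0.04041991 -0.01098155  0.0028878 ] 0.022678425101683306
```

View pics/wrist5.png

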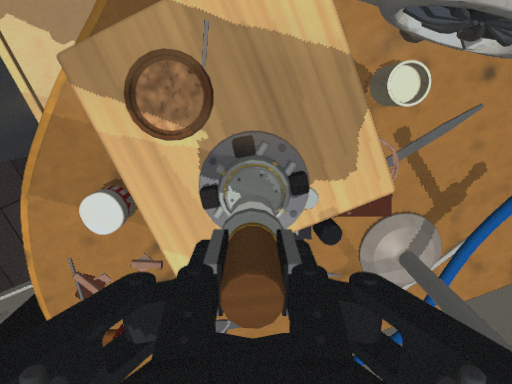

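View pics/st5.png

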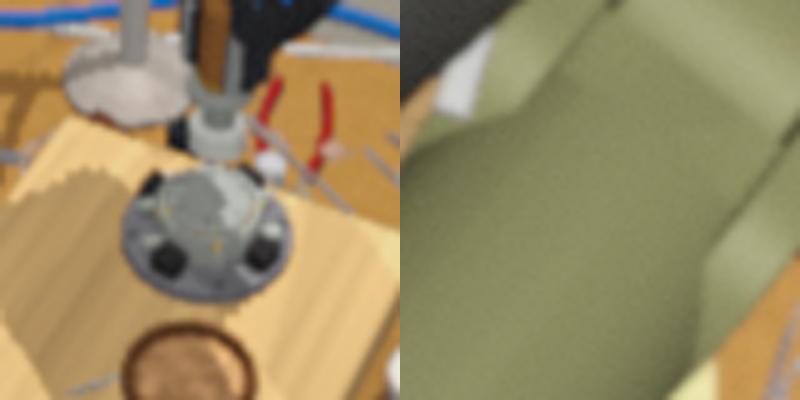

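```bash
python3 - <<'E'
from plan import *
m=r.camera_model("wrist")
def ov(im,m,c,circs,box,f,out):
    x0,y0,x1,y1=box
    o=cv2.resize(im[y0:y1,x0:x1],None,fx=f,fy=f,interpolation=cv2.INTER_CUBIC)
    for rad,z,col in circs:
        t=np.linspace(0,2*np.pi,90)
        p=np.array([proj(m,(c[0]+rad*np.cos(a),c[1]+rad*np.sin(a),z)) for a in t])
        p=((p+.5-[x0,y0])*f).astype(int)
        cv2.polylines(o,[p.reshape(-1,1,2)],True,col,1)
    cv2.imwrite(out,o)
C=(.4752,-.2953)
cs=[(.045,.046,(0,0,255)),(.0275,.066,(0,255,0)),(.022,.069,(255,0,0))]
ov(cv2.imread("pics/wrist5.png"),m,C,cs,(185,110,325,250),5,"pics/ov5.png")
ov(cv2.imread("pics/w2.png"),np.load("w2.npy",allow_pickle=True).item(),C,cs,(255,190,365,290),6,"pics/ov2.png")
D=(.4455,-.2025)
ov(cv2.imread("pics/wrist5.png"),m,D,[(.034,.048,(0,0,255)),(.028,.041,(0,255,0))],(110,35,230,155),5,"pics/ovd.png")
E
```

```text
(no output)
```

View pics/ov5.png

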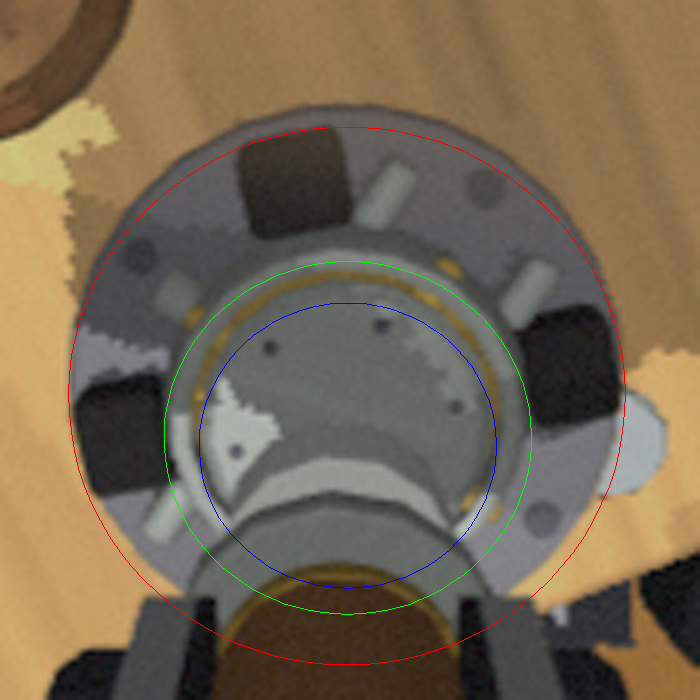

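View pics/ov2.png

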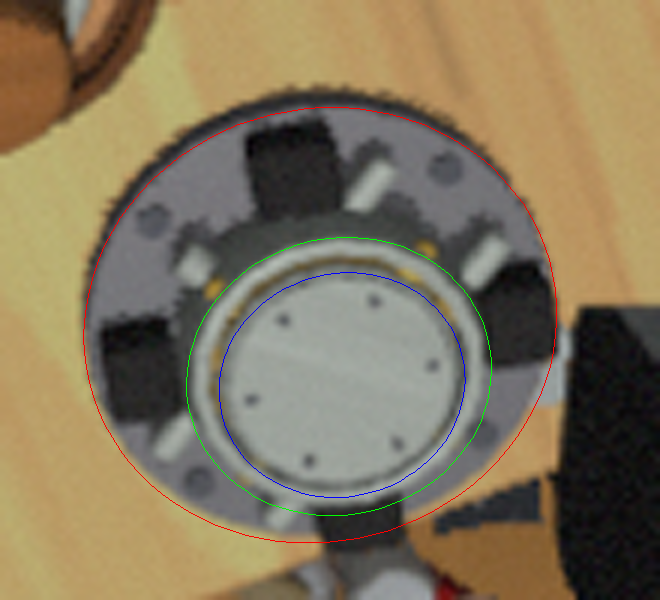

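View pics/ovd.png

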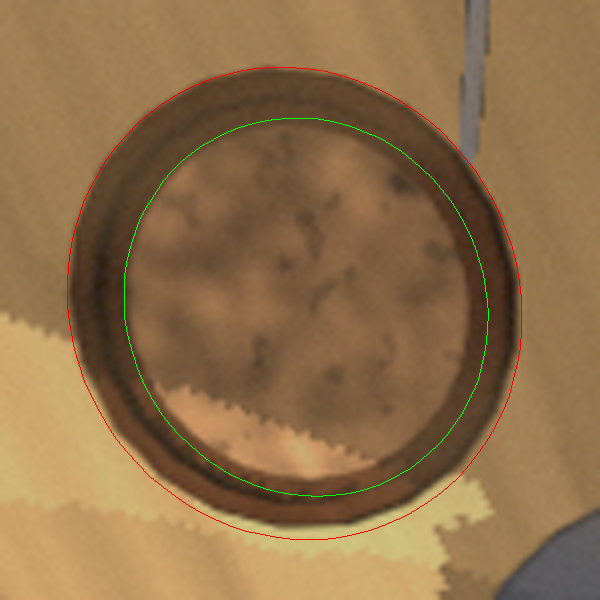

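```bash
python3 - <<'E'
from plan import *
m=r.camera_model("wrist")
im=cv2.imread("pics/wrist5.png")
x0,y0,f=185,150,5
o=cv2.resize(im[y0:y0+120,x0:x0+140],None,fx=f,fy=f,interpolation=cv2.INTER_CUBIC)
s=r.state();p=s['eef_pos'];zf=p[2]-.0465
for dx,thick in((0,1),):
  for rad,z,col in((.014,zf,(0,0,255)),(.014,zf+.016,(0,128,255)),(.017,zf+.036,(0,255,0)),(.017,zf+.042,(255,255,0)),(.012,zf+.092,(255,0,0)),(.012,zf+.042,(255,0,255))):
    q=np.array([proj(m,(p[0]+rad*np.cos(a),p[1]+rad*np.sin(a),z)) for a in np.linspace(0,6.3,90)])
    cv2.polylines(o,[((q+.5-[x0,y0])*f).astype(int).reshape(-1,1,2)],True,col,1)
cv2.imwrite("pics/ovt.png",o)
cv2.imwrite("pics/rawt.png",cv2.resize(im[y0:y0+120,x0:x0+140],None,fx=f,fy=f,interpolation=cv2.INTER_CUBIC))
E
```

```text
(no output)
```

View pics/ovt.png

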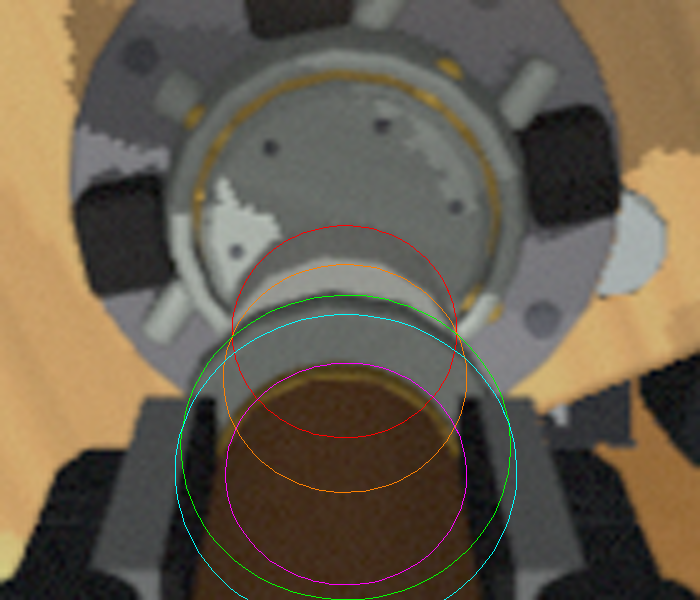

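View pics/rawt.png

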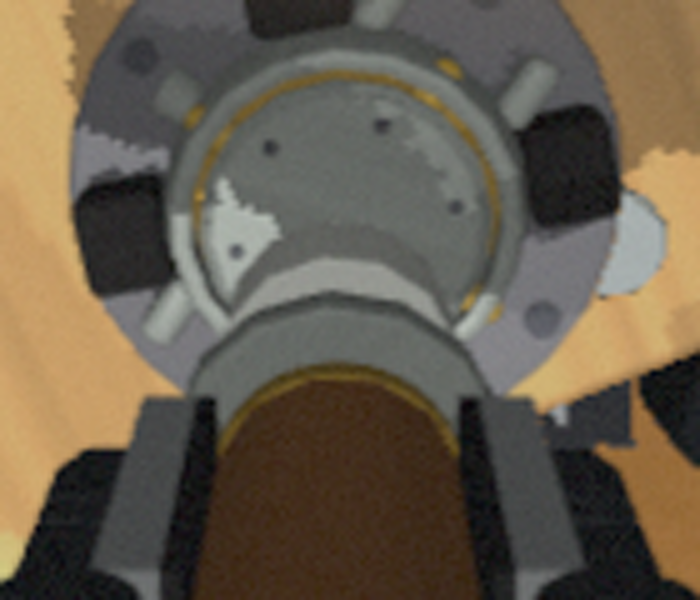

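```bash
python3 - <<'E'
from plan import *
s=r.state();m=r.camera_model("wrist");im=r.read_camera("wrist")[...,::-1];cv2.imwrite("pics/wrist6.png",im)
print(s['time'],s['eef_pos'],s['ee_rot'],s['wrist_force'])
p=s['eef_pos'];zf=p[2]-.0465
x0,y0,f=185,110,5
o=cv2.resize(im[y0:y0+120,x0:x0+140],None,fx=f,fy=f,interpolation=cv2.INTER_CUBIC)
for c,rad,z,col in((p,.014,zf,(0,0,255)),(p,.017,zf+.036,(0,255,0)),(p,.0275,.066,(0,200,255)),(p,.022,.069,(255,0,0)),(p,.045,.046,(255,0,255))):
    q=np.array([proj(m,(c[0]+rad*np.cos(a),c[1]+rad*np.sin(a),z)) for a in np.linspace(0,6.3,90)])
    cv2.polylines(o,[((q+.5-[x0,y0])*f).astype(int).reshape(-1,1,2)],True,col,1)
cv2.imwrite("pics/ov6.png",o)
np.save("w6.npy",m,allow_pickle=True)
c0=np.array(proj(m,(p[0],p[1],.069)));X=[np.cos(s['ee_rot'][2]),np.sin(s['ee_rot'][2])]
print("px per mm along tool x",np.array(proj(m,(p[0]+.001*X[0],p[1]+.001*X[1],.069)))-c0)
E
```

```text
7.7 [ 0.47488345 -0.29444524  0.15432969] [-3.14060937e+00 -6.23308285e-04  1.16657525e+00] [ 0.46174259 -0.66479621 -1.5058688 ]
px per mm along tool x [-1.07823987e-03 -1.29885622e+00]
```

View pics/ov6.png

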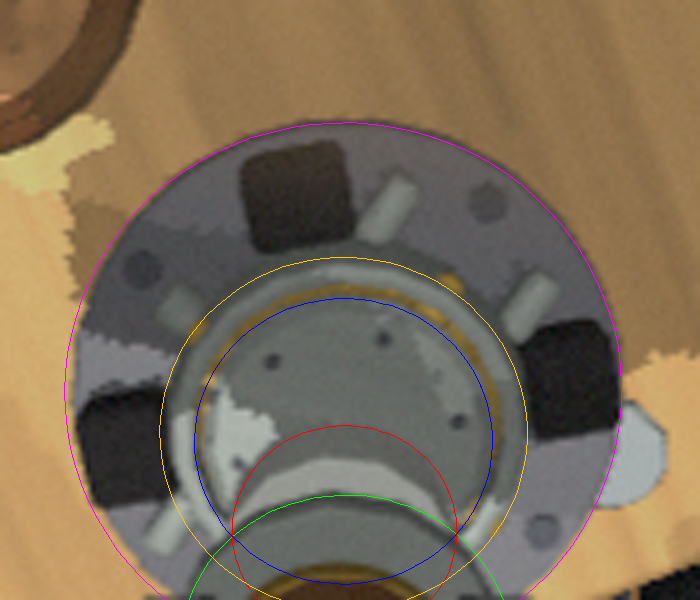

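Emit:
play_rows(motion=[[0,0,0,0,0.0007,0.006,0],[0,0,0,0,0.0007,0.014,0],[0,0,0,0,0.0007,0.022,0],[0,0,0,0,0.0007,0.029,0],[0,0,0,0,0.0007,0.033,0],[0,0,0,0,0.0007,0.036,0],[0,0,0,0,0.0007,0.036,0],[0,0,0,0,0.0007,0.036,0],[0,0,0,0,0.0007,0.036,0],[0,0,0,0,0.0007,0.036,0]], squeeze=100)

```text
time: 8.75
eef_pos: [0.4759, -0.2957, 0.1191]
ee_rot: [3.141, -0.0, 1.166]
wrist_force: [-0.3, -0.5, -2.4]
opening: 0.0222
```

```bash
python3 - <<'E'
from plan import *
s=r.state();print(s['time'],s['eef_pos'],s['ee_rot'],s['wrist_force'],s['opening'])
im=r.read_camera("wrist")[...,::-1];cv2.imwrite("pics/w7.png",cv2.resize(im[110:250,175:325],None,fx=4,fy=4,interpolation=cv2.INTER_CUBIC))
im=r.read_camera("scene")[...,::-1];cv2.imwrite("pics/s7.png",cv2.resize(im[130:230,210:330],None,fx=6,fy=6,interpolation=cv2.INTER_CUBIC))
E
```

```text
8.75 [ 0.4759265  -0.29567543  0.11911428] [ 3.14096303e+00 -1.86517702e-04  1.16585364e+00] [-0.29194767 -0.52451838 -2.4420528 ] 0.02221845530913668
```

View pics/w7.png

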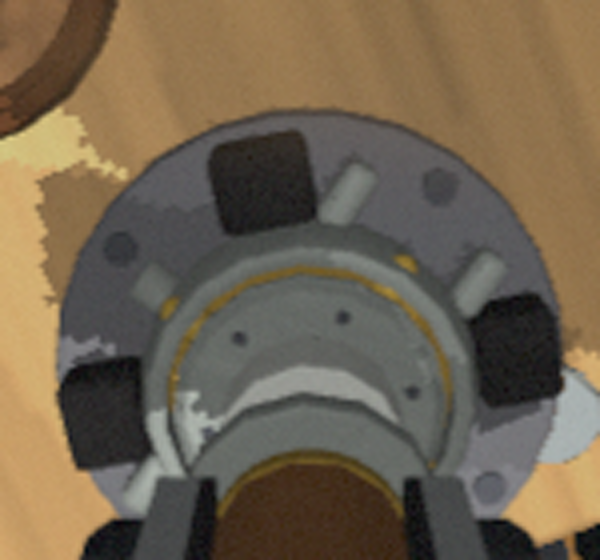

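View pics/s7.png

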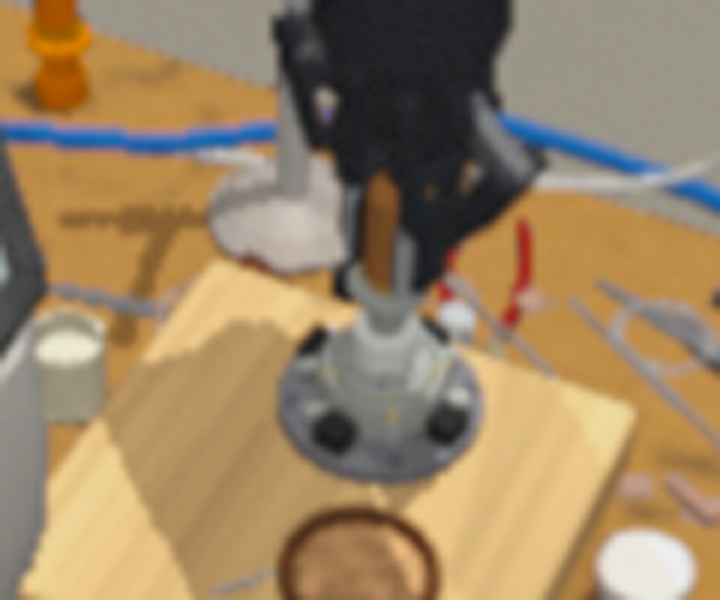

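```bash
cat > ov.py <<'E'
from plan import *
import sys
def go(out,z_over=None,dx=0):
    im=r.read_camera("wrist")[...,::-1];s=r.state();m=r.camera_model("wrist")
    p=s['eef_pos'];zf=p[2]-.0465;print(s['time'],p,s['wrist_force'])
    x0,y0,f=180,130,6
    o=cv2.resize(im[y0:y0+95,x0:x0+130],None,fx=f,fy=f,interpolation=cv2.INTER_CUBIC)
    cv2.imwrite("pics/"+out+"r.png",o)
    for c,rad,z,col in((p,.014,zf,(0,0,255)),(p,.017,zf+.036,(0,255,0)),(p,.0275,.066,(0,200,255)),(p,.022,.069,(255,0,0)),(p,.045,.046,(255,0,255))):
        q=np.array([proj(m,(c[0]+rad*np.cos(a),c[1]+rad*np.sin(a),z)) for a in np.linspace(0,6.3,90)])
        cv2.polylines(o,[((q+.5-[x0,y0])*f).astype(int).reshape(-1,1,2)],True,col,1)
    cv2.imwrite("pics/"+out+".png",o)
E
python3 -c "
import ov;ov.go('ov8')"
```

```text
8.9 [ 0.4758071  -0.29559363  0.11895885] [ 0.47169561  0.15364582 -1.21714101]
```

View pics/ov8.png

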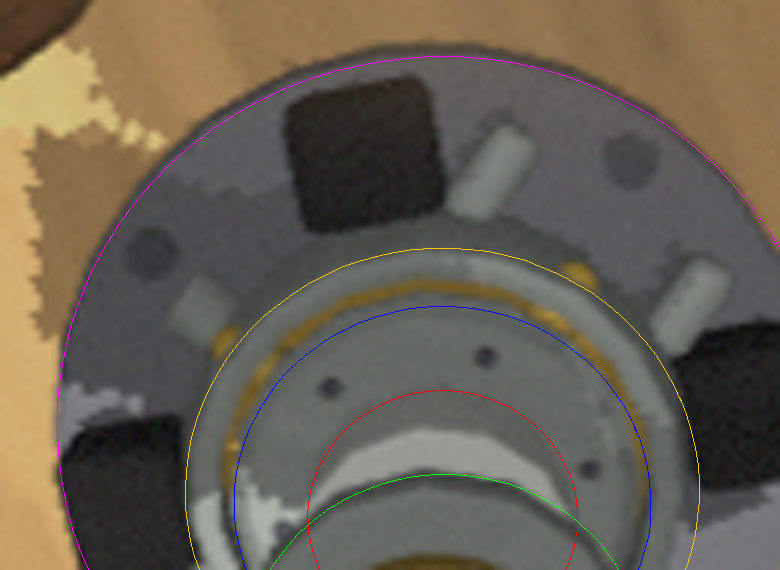

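View pics/ov8r.png

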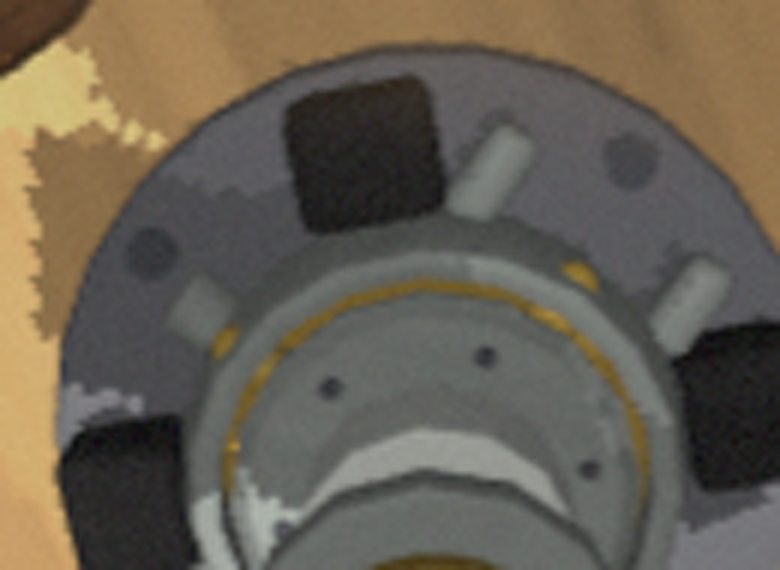

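Emit:
play_rows(motion=[[0,0,0,0.0009,-0.0004,0.0,0],[0,0,0,0.0009,-0.0004,0.001,0],[0,0,0,0.0009,-0.0004,0.002,0],[0,0,0,0.0009,-0.0004,0.003,0],[0,0,0,0.0009,-0.0004,0.004,0],[0,0,0,0.0009,-0.0004,0.005,0],[0,0,0,0.0009,-0.0004,0.0055,0],[0,0,0,0.0009,-0.0004,0.006,0],[0,0,0,0.0009,-0.0004,0.006,0],[0,0,0,0.0009,-0.0004,0.006,0]])

```text
time: 9.9
eef_pos: [0.4762, -0.295, 0.1141]
ee_rot: [3.14, -0.001, 1.166]
wrist_force: [-2.0, 1.5, 7.5]
opening: 0.0217
```

```bash
python3 -c "
import ov;ov.go('ov9');s=ov.r.state();print(s['ee_rot'],s['moment'])"
```

```text
9.95 [ 0.47624151 -0.29497401  0.11415236] [-1.97361945  1.11119791  6.64948911]
[ 3.14035910e+00 -6.35350391e-04  1.16565362e+00] [ 0.39285313  0.48918182 -0.04959595]
```

View pics/ov9.png

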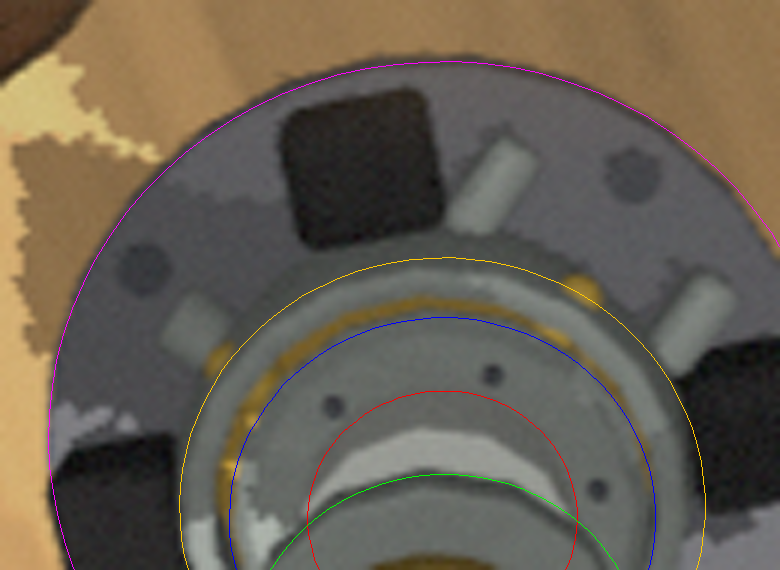

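Emit:
play_rows(motion=[[0,0,0,0,0,0.001,0],[0,0,0,0,0,0.002,0],[0,0,0,0,0,0.003,0],[0,0,0,0,0,0.004,0],[0,0,0,0,0,0.005,0],[0,0,0,0,0,0.006,0],[0,0,0,0,0,0.0065,0],[0,0,0,0,0,0.007,0],[0,0,0,0,0,0.007,0],[0,0,0,0,0,0.007,0]])

```text
time: 10.95
eef_pos: [0.4757, -0.2946, 0.1057]
ee_rot: [3.141, -0.0, 1.166]
wrist_force: [-0.3, -0.3, -0.6]
opening: 0.0221
```

```bash
python3 -c "
import ov;ov.go('ov10');s=ov.r.state();print(s['ee_rot'],s['moment'])"
```

```text
11.0 [ 0.47572499 -0.29460634  0.10574805] [-0.05128825  0.17526878 -0.43489943]
[ 3.14151842e+00 -3.26327772e-06  1.16580257e+00] [ 0.00577722 -0.02830558  0.02373406]
```

View pics/ov10.png

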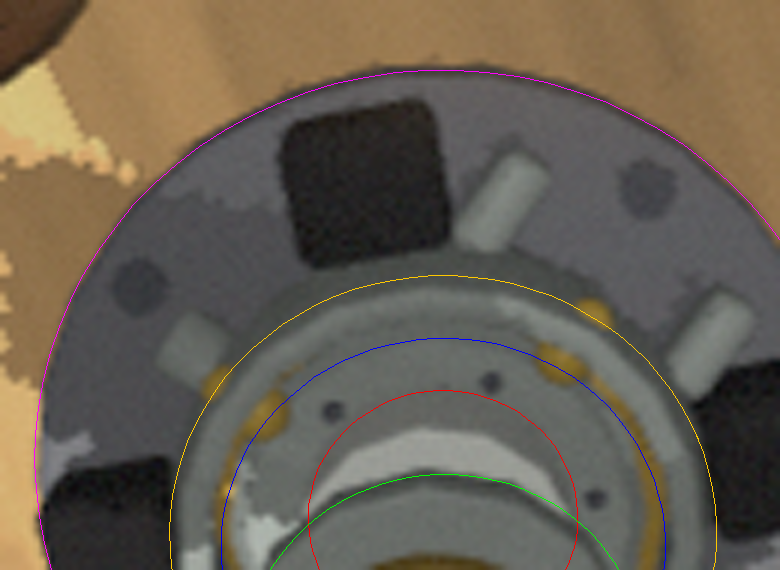

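Emit:
play_rows(motion=[[0,0,0,0,0,0.0005,0],[0,0,0,0,0,0.001,0],[0,0,0,0,0,0.0015,0],[0,0,0,0,0,0.002,0],[0,0,0,0,0,0.0025,0],[0,0,0,0,0,0.0025,0],[0,0,0,0,0,0.0025,0],[0,0,0,0,0,0.0025,0],[0,0,0,0,0,0.0025,0],[0,0,0,0,0,0.0025,0]])

```text
time: 12.0
eef_pos: [0.4759, -0.2948, 0.1055]
ee_rot: [3.141, -0.002, 1.166]
wrist_force: [-5.3, 4.0, 15.8]
opening: 0.022
```

Emit:
play_rows(motion=[[0,0,0,0,0,0.0005,0],[0,0,0,0,0,0.001,0],[0,0,0,0,0,0.0015,0],[0,0,0,0,0,0.0015,0],[0,0,0,0,0,0.0015,0],[0,0,0,0,0,0.0015,0],[0,0,0,0,0,0.0,0],[0,0,0,0,0,-0.002,0],[0,0,0,0,0,-0.004,0],[0,0,0,0,0,-0.006,0]])

```text
time: 13.0
eef_pos: [0.4756, -0.2945, 0.1091]
ee_rot: [-3.141, 0.0, 1.166]
wrist_force: [-0.3, 0.2, -1.6]
opening: 0.0224
```

```bash
python3 - <<'E'
from plan import *
s=r.state();print(s['eef_pos'],s['wrist_force'],s['joint_pos'])
rows([(s['eef_pos'][0],s['eef_pos'][1],.16,1.166,0),(.4460,-.2022,.16,1.166,0)])
E
```

```text
[ 0.47559153 -0.29447759  0.10906243] [-0.32482785  0.18759463 -1.5976894 ] [-0.24283494  0.30046288  0.87263566  1.85191824 -0.25611434  1.10676989
  0.31899493]
[0, 0, np.float64(-0.0), np.float64(0.0), np.float64(0.0), np.float64(-0.0509), 0]
[0, 0, np.float64(-0.0), np.float64(0.0732), np.float64(-0.0635), np.float64(-0.0509), 0]
```

Emit:
play_rows(motion=[[0,0,0,0,0,-0.012,0],[0,0,0,0,0,-0.03,0],[0,0,0,0,0,-0.045,0],[0,0,0,0.008,-0.007,-0.051,0],[0,0,0,0.025,-0.021,-0.051,0],[0,0,0,0.044,-0.038,-0.051,0],[0,0,0,0.06,-0.052,-0.051,0],[0,0,0,0.07,-0.06,-0.051,0],[0,0,0,0.073,-0.0635,-0.051,0],[0,0,0,0.073,-0.0635,-0.051,0]])

```text
time: 14.0
eef_pos: [0.4463, -0.2023, 0.1609]
ee_rot: [3.141, -0.001, 1.167]
wrist_force: [0.0, -0.2, -1.6]
opening: 0.022
```

```bash
python3 - <<'E'
from plan import *
im=r.read_camera("scene")[...,::-1];cv2.imwrite("pics/s11.png",cv2.resize(im[130:250,210:350],None,fx=5,fy=5,interpolation=cv2.INTER_CUBIC))
im=r.read_camera("top")[...,::-1];cv2.imwrite("pics/t11.png",cv2.resize(im[160:280,190:330],None,fx=5,fy=5,interpolation=cv2.INTER_CUBIC))
im=r.read_camera("wrist")[...,::-1];s=r.state();m=r.camera_model("wrist");p=s['eef_pos'];print(s['time'],p,s['ee_rot'],s['wrist_force'])
o=im.copy();zf=p[2]-.0465
for rad,z,col in((.014,zf,(0,0,255)),(.034,.048,(0,255,0)),(.028,.041,(255,0,0))):
    q=np.array([proj(m,(p[0]+rad*np.cos(a),p[1]+rad*np.sin(a),z)) for a in np.linspace(0,6.3,90)])
    cv2.polylines(o,[(q+.5).astype(int).reshape(-1,1,2)],True,col,1)
cv2.imwrite("pics/w11.png",o)
E
```

```text
14.15 [ 0.44629347 -0.20353408  0.16063458] [3.14079506e+00 4.23272185e-04 1.16451519e+00] [ 0.1427207   0.38357106 -1.62539487]
```

View pics/w11.png

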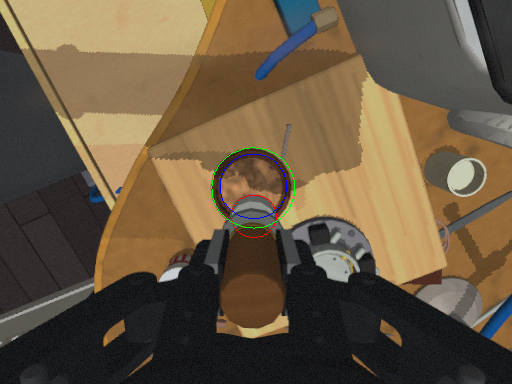

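View pics/s11.png

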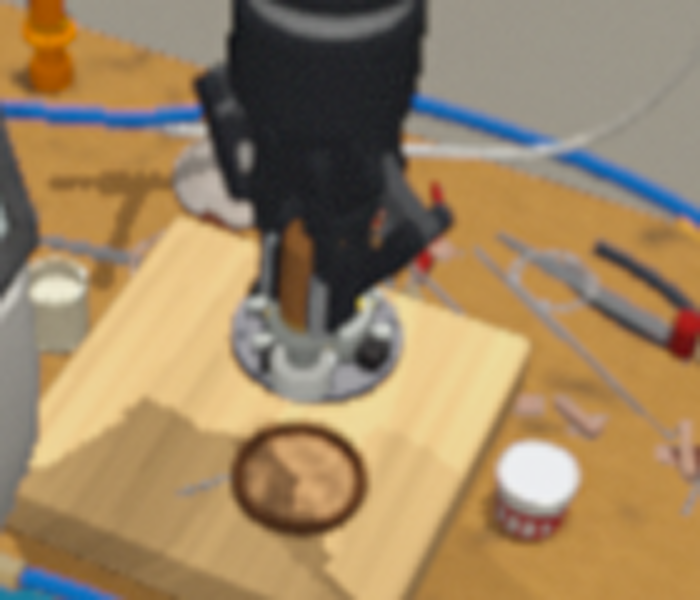

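View pics/t11.png

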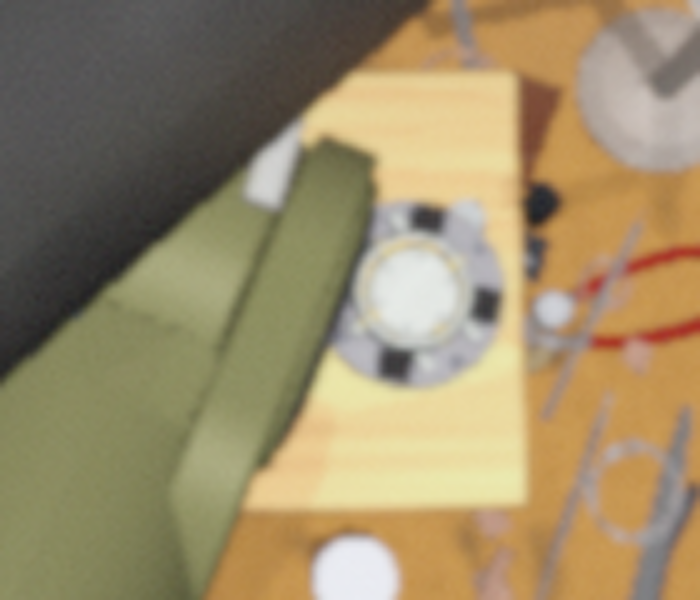

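Emit:
play_rows(motion=[[0,0,0,0,0,0.01,0],[0,0,0,0,0,0.025,0],[0,0,0,0,0,0.04,0],[0,0,0,0,0,0.053,0],[0,0,0,0,0,0.061,0],[0,0,0,0,0,0.066,0],[0,0,0,0,0,0.069,0],[0,0,0,0,0,0.071,0],[0,0,0,0,0,0.072,0],[0,0,0,0,0,0.072,0]])

```text
time: 15.15
eef_pos: [0.4463, -0.2025, 0.0885]
ee_rot: [3.141, -0.0, 1.166]
wrist_force: [-0.5, -0.4, -0.6]
opening: 0.0219
```

Emit:
play_rows(motion=[[0,0,0,0,0,0.0003,0],[0,0,0,0,0,0.0006,0],[0,0,0,0,0,0.0009,0],[0,0,0,0,0,0.0012,0],[0,0,0,0,0,0.0015,0],[0,0,0,0,0,0.0015,0],[0,0,0,0,0,0.0015,0],[0,0,0,0,0,0.0015,0],[0,0,0,0,0,0.0015,0],[0,0,0,0,0,0.0015,0]])

```text
time: 16.15
eef_pos: [0.4463, -0.2025, 0.0876]
ee_rot: [-3.142, -0.001, 1.166]
wrist_force: [-2.3, 1.1, 5.5]
opening: 0.0218
```

Emit:
play_rows(motion=[[0,0,0,0,0,-0.0004,0],[0,0,0,0,0,-0.0006,0],[0,0,0,0,0,-0.0006,0.1],[0,0,0,0,0,-0.0006,0.3],[0,0,0,0,0,-0.0006,0.4],[0,0,0,0,0,-0.0006,0.6],[0,0,0,0,0,-0.0006,0.8],[0,0,0,0,0,-0.0006,1],[0,0,0,0,0,-0.0006,1],[0,0,0,0,0,-0.0006,1]])

```text
time: 17.15
eef_pos: [0.4462, -0.2025, 0.0874]
ee_rot: [3.141, -0.0, 1.166]
wrist_force: [-0.5, -0.3, 0.4]
opening: 0.0854
```

```bash
python3 - <<'E'
from plan import *
im=r.read_camera("wrist")[...,::-1];cv2.imwrite("pics/w12.png",im)
s=r.state();print(s['eef_pos'],s['wrist_force'],s['opening'])
E
```

```text
[ 0.4461124  -0.20243782  0.0873988 ] [-0.03748602 -0.2258176   0.46492698] 0.0854435738889945
```

View pics/w12.png

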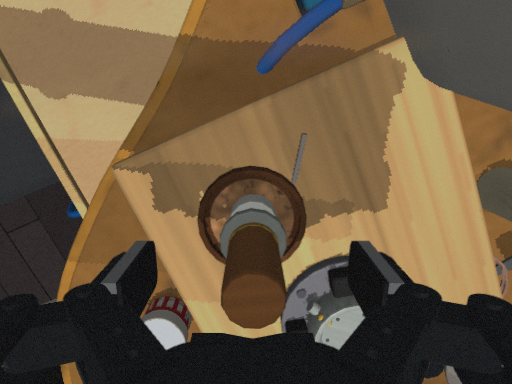

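The tool stands free in the dish between the open jaws, with its grip top at (254,303). I'm going straight up, clear of it.

Emit:
play_rows(motion=[[0,0,0,0,0,-0.008,1],[0,0,0,0,0,-0.025,1],[0,0,0,0,0,-0.05,1],[0,0,0,0,0,-0.08,1],[0,0,0,0,0,-0.11,1],[0,0,0,0,0,-0.135,1],[0,0,0,0,0,-0.152,1],[0,0,0,0,0,-0.162,1],[0,0,0,0,0,-0.166,1],[0,0,0,0,0,-0.166,1]])

```text
time: 18.2
eef_pos: [0.4461, -0.2025, 0.2534]
ee_rot: [3.141, -0.0, 1.166]
wrist_force: [-0.3, 0.6, 0.4]
opening: 0.0852
```

```bash
python3 - <<'E'
from plan import *
a=r.read_camera("wrist")[...,::-1];cv2.imwrite("pics/w13.png",cv2.resize(a[130:310,180:400],None,fx=3.5,fy=3.3,interpolation=cv2.INTER_CUBIC))
im=r.read_camera("scene")[...,::-1];cv2.imwrite("pics/s13.png",cv2.resize(im[130:250,190:350],None,fx=5,fy=5,interpolation=cv2.INTER_CUBIC))
s=r.state();print(s['time'],s['eef_pos'],s['wrist_force'],s['opening'])
E
```

```text
18.3 [ 0.44557331 -0.20232658  0.2525265 ] [-0.08646241  0.99536224 -0.28749553] 0.08534651268594666
```

View pics/w13.png

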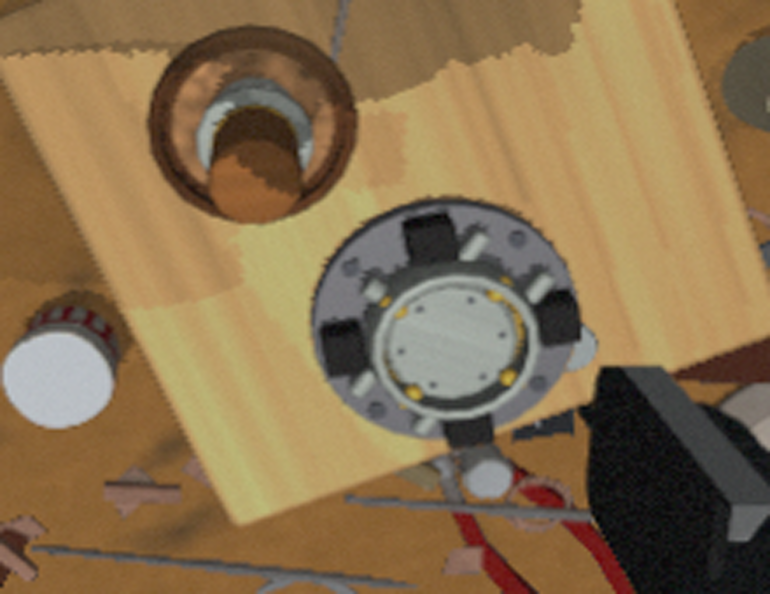

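View pics/s13.png

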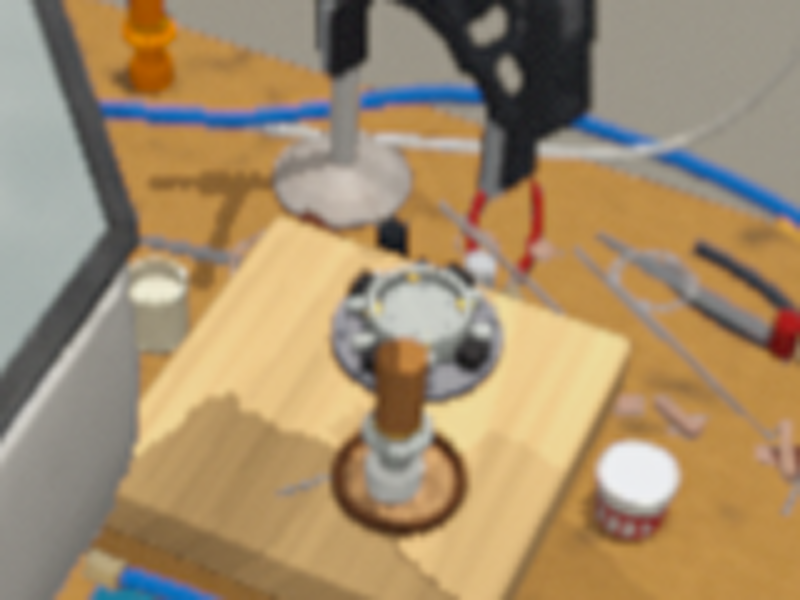

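The wrist view shows all four brass catches over the edge of the back, at crop (400,313), (495,297), (508,377) and (413,393). The tool stands upright inside the dish. The bystanders in view are unmoved.

```bash
python3 -c "
from bench import r
print(r.state()['time'],r.close_job())"
```

```text
the job is handed in; nothing more can be done
18.3 None
```

The watch back is pressed home, and the tool stands upright in its rest again with the gripper open and clear. I handed the job in at 18.3 s of the 42 s allowed; it reports no verdict.

- **Pressing:** I took the wooden-grip tool, not the orange look-alike, and pressed the back with its white face, centred to about 1 mm. I read about 7 N on the way down, then it snapped in and met a hard stop. The stop came within about 1 mm of the height I expected for fully home, and there I read about 16 N. I then pressed a further 1.5 mm of command against the stop, with no force reading taken at the peak.
- **Last checks:** The final wrist picture shows all four catches over the back's edge. The tool is upright in the dish, the TCP is about 16 cm above where it let go, and force readings are near zero. The red pot and the cream pot look unmoved. The blue block was only partly in the last close views, so I did not check its position at the end.
- **Disagreements:** The wrist camera differed from the two fixed cameras by about 2 mm. Some pictures were taken while the arm was still settling, so I corrected the centring from fresh pictures just before pressing.

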